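# Take the fuse link out of its tilt-out bin

### The arm

A 6-joint arm with a two-finger parallel gripper is mounted at the origin on the work surface. World frame = base frame: x ahead of the robot, y to its left, z up, the work surface at z = 0. Lengths are in m, angles in rad, forces in N, time in s.
With the tool pointing down it reaches from about 0.35 to 0.975 m from the base axis. Payload 17.4 kg.
Tool frame: the origin (TCP) lies at the very end of the fingers, on their centre line; the grasp point (between the pads) lies 19 mm behind it (env.tcp_to_grasp is the distance from the TCP to the grasp point, in m); y points along the fingers, z is the direction in which the jaws open and shut, and the axes are right-handed (so a half turn about y gives the same grasp; the last joint's range is limited). The gripper opens to 85 mm and grips with 20 to 120 N. Pads are 22 mm wide; open, the fingers measure 114 mm over their backs; the gripper's body (76 mm by 85 mm) begins 54 mm behind the grasp point. The pads swing forward as they close: fully open they stand 13 mm farther back than shut.
Start: joints at [1.254, 0.116, 1.442, -0, 1.584, -0.038], TCP at [0.186, 0.649, 0.231] pointing down, gripper open.
Joint ranges: [-2.83, 2.83], [-0.83, 2.19], [0.07, 2.5], [-1.14, 4.28], [0.01, 3], [-2.97, 2.97]. Speed limits (rad/s): [1.89, 1.89, 2.22, 3.14, 3.14, 3.14].

### API

Orientations are given as a rotation vector (axis times angle).
In Python, from rig import env gives the robot as it stands.
- The arm moves only by the tool move_arm, never from a script. Its argument "plan" is a list of rows, each a list of 4 numbers: the shift along the tool's x, y, z in m, then the turn about the tool's y in rad. A call has 1 to 12 rows; each row shifts and turns the pose as measured when the row begins, along the tool's axes as they then stand; what a row does not reach is not made up. A row lasts 1/8 s, in which the tool goes at most 62.5 mm and 10.7 degrees, less where a joint would pass 70% of its speed; a pose out of reach is approached as far as the arm can. A call is refused whole if a number of a shift passes 0.0625 or a number of a turn 0.188, either way. A call with a gripper value outside its range is refused whole. "jaw" is the finger opening in m, from 0 to 0.0854, set as the call begins (left out, the last holds). The fingers move at their own pace and stop on an object; "force" is the grip in N (left out, the last holds). Time passes only in rows, so rows that do not move let the fingers close. It gives the time, the measured TCP pose, the force and the opening at its end, in the units of the state.
- env.read_state(): the state, without advancing time (a new reading comes with each control period).
- env.snapshot(name): name is "scene" or "top" or "wrist"; returns the picture (480x640x3 uint8, blue, green, red); there is no depth.
- env.camera_model(name): a dict with "mtx" (3x3 intrinsics, pixels), "k1" (the pictures are not rectified: a ray, as slopes to the right and down, at radius r is drawn at 1 + k1 r^2 times it, then the intrinsics apply), "extrinsics" (4x4, takes a point from camera to world coordinates). Camera axes: x right, y down, z forward; pixel columns grow to the right and rows downward; lengths in m; the calibration is good to about 2 mm. A picture is of the moment at which its call begins: read the wrist's pose just before it. camera_model takes no time and is no camera call; for the wrist camera it gives the pose at the moment of the call.
- env.close_job(): hands the job in, once; it reports no verdict.
The state is a dict: "time_s": time; "q": joint angles; "dq": joint speeds; "effort": joint torques, N m; "tool_pos": TCP position; "tool_rot": TCP orientation; "contact_force": force on the tool from outside, world axes, zero at the start; "ft_torque": the same for the moment, N m; "width": finger opening in m.
Only numpy, scipy, OpenCV 4.12 (cv2) and the standard library are available. Lean on these libraries where they do the work, as an engineer would, in place of code of your own. Each camera call takes 0.05 s, during which the arm holds its last target.

### The job

One of the three tilt-out bins on the rack holds a single thick white fuse link with steel end caps; the others hold terminal blocks and cable glands. Tilt that bin forward all the way to its stop, take the fuse link out and lay it gently, on its side, in the grey tray. Leave the bin tilted out.

Things in the scene. Friction and masses are not known exactly. Their poses are not given: they have to be found in the camera images.
- fuse_bin_lip (a point): Middle of the top edge, inner face, of the fuse bin's upright blue front panel (7 mm thick, 158 wide); turns with the bin. x points into the bin, y along the edge, z up the panel. Pivot: a line along y at z -105 mm. Shut, a 50 mm gap lies behind the panel, up to a fixed steel bar guard 2 mm lower than the edge: shut fingers fit 20 to 30 mm down into it and can pull the panel over.
- fuse_bin (a joint): Tilt of the fuse bin: 0 rad shut, 0.9 at the stop; friction about 4 N at the edge, stays where left. Bin inside 150 mm wide, 100 deep, sides 65 high; a 45 degree flat fills the corner of panel and floor, 42 mm up the panel and 42 along the floor. At the stop the fuse link has rolled to rest against the panel, about 50 mm up from the pivot, along the bin's width, ends free for the fingers.
- fuse: Cylindrical fuse link, white ceramic barrel with steel end caps, 30 mm in diameter, 54 mm long, about 110 g, starts at the back of its bin under the bar guard. Origin at its centre; its long axis is its own y axis. It is best gripped from above by its two flat ends, 54 mm apart.
- tray: Open grey plastic tray fixed on the bench, 110 mm (x) by 160 mm (y) by 28 mm tall, walls 4 mm; origin at the centre of its underside, inner floor 4 mm above it, z up.
Not all that is in view belongs to the job. Of the things shaped like the fuse, the white one is meant.

How it is judged:
On the way:
1. the fuse bin is tilted fully forward (joint above 0.75 rad) with the fuse link still in it (value of joint fuse_bin above 0.75 rad and distance between fuse and fuse_bin_lip below 0.13 m), for 0.2 s.
At the end, for the whole second after the job is handed in: The fuse link lies on its side (axis level within 15 degrees) on the tray's floor, inside its walls, let go and at rest (under 30 mm/s), and the fuse bin is still tilted forward (above 0.7 rad) (x of fuse in the frame of tray between -0.045 and 0.045 m and y of fuse in the frame of tray between -0.07 and 0.07 m and z of fuse in the frame of tray below 0.028 m and angle between fuse's own y axis and vertical between 1.3 and 1.84 rad and linear speed of fuse below 0.03 m/s and value of joint fuse_bin above 0.7 rad); the robot touches nothing.
It fails at once if the fuse link is dropped or thrown into the tray (faster than 0.7 m/s close above it) (horizontal distance between fuse and tray below 0.1 m and z of fuse in the frame of tray below 0.05 m and linear speed of fuse above 0.7 m/s).
It also fails if it takes over 54 s, if anything falls off the work surface, if the arm or the gripper's body presses on something with over 40 N, if the wrist force passes 120 N, or if a joint passes its speed limit or range.

## Working session

There is one attempt and no reset: what is moved stays moved. The work goes in short steps, Python scripts to look and compute and a tool call to move; the robot and the scene stay as the last step left them, time stands still between calls to the robot, and variables do not carry over. Pictures are saved under pics/ and viewed, and the job is handed in when it is done.

Besides the shell and the picture viewer there is one more tool, called after "Call:" by a JSON object that holds its "fn" and its "kwargs", one argument or row to a line. move_arm: Moves the arm, as the interface text tells. Its arguments: {"type":"object","properties":{"plan":{"type":"array"},"jaw":{"type":"number"},"force":{"type":"number"}},"required":["plan"]}

```bash
ls; mkdir -p pics; python3 - <<'E'
from rig import env
import cv2,numpy as np
s=env.read_state();print(s)
for n in("scene","top","wrist"):
    m=env.camera_model(n);print(n,np.round(m["mtx"],1).tolist(),m["k1"],np.round(m["extrinsics"],4).tolist())
    cv2.imwrite(f"pics/{n}0.png",env.snapshot(n))
E
```

```text
pics
{'time_s': 0.0, 'q': array([ 1.25419610e+00,  1.16464367e-01,  1.44229594e+00,  2.96769724e-05,
        1.58403393e+00, -3.78002433e-02]), 'dq': array([ 1.15001346e-03,  5.65782747e-04, -4.90497761e-04,  2.18771660e-03,
       -2.37274696e-03,  5.35545225e-05]), 'effort': array([-2.82692214e-03, -7.31980991e+01, -6.32502222e+01, -1.83493967e-04,
        6.23731292e-03, -7.92698131e-06]), 'tool_pos': array([0.18569549, 0.64873284, 0.23055772]), 'tool_rot': array([-1.56087438,  0.21906572, -0.21868607]), 'contact_force': array([ 0.31364704,  0.55308041, -0.54994822]), 'ft_torque': array([-0.02256887,  0.06317032, -0.02685992]), 'width': 0.08577145551357006}
scene [[438.6, 0.0, 321.3], [0.0, 438.6, 246.3], [0.0, 0.0, 1.0]] 0.011944546958580712 [[-0.9063, 0.2475, -0.3427, 0.9295], [0.4224, 0.5596, -0.713, 0.738], [0.0154, -0.7909, -0.6117, 0.7378], [0.0, 0.0, 0.0, 1.0]]
top [[512.8, 0.0, 317.1], [0.0, 512.8, 238.6], [0.0, 0.0, 1.0]] 0.03944270011097898 [[0.0048, -0.9833, 0.1819, 0.3745], [-1.0, -0.0038, 0.0058, 0.0326], [-0.005, -0.1819, -0.9833, 1.1384], [0.0, 0.0, 0.0, 1.0]]
wrist [[355.6, 0.0, 319.1], [0.0, 355.6, 239.2], [0.0, 0.0, 1.0]] -0.006904842073155683 [[0.2747, 0.9178, 0.2867, 0.1115], [0.9615, -0.2618, -0.0831, 0.6698], [-0.0012, 0.2985, -0.9544, 0.3734], [0.0, 0.0, 0.0, 1.0]]
```

View pics/scene0.png

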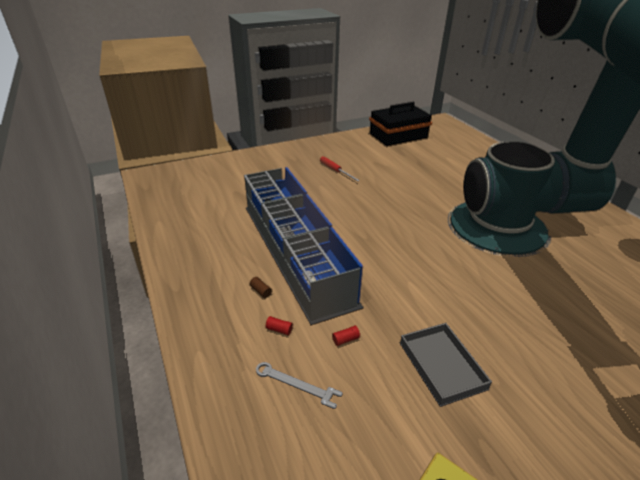

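View pics/top0.png

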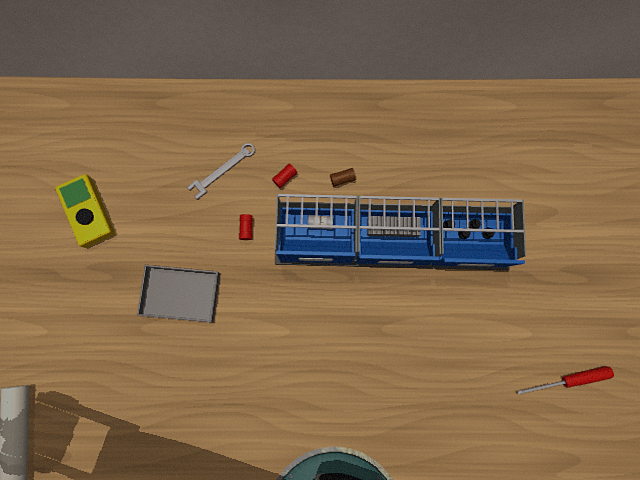

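View pics/wrist0.png

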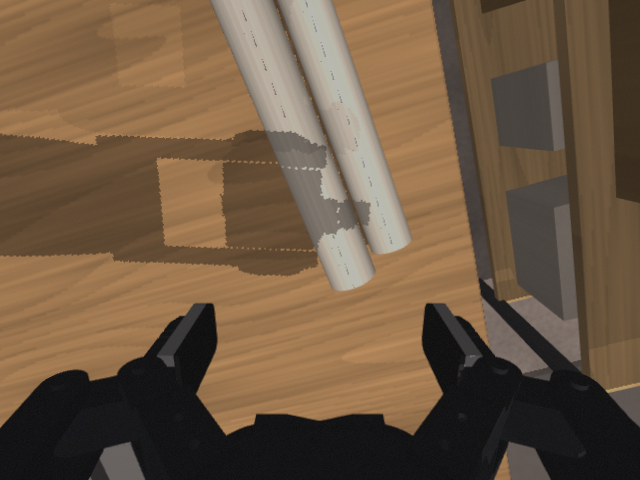

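The white fuse is in the bin at the left of the top view (about 320,222); the grey tray is at about (180,294). The panels face the robot. Next I zoom in.

```bash
python3 - <<'E'
import cv2
a=cv2.imread("pics/top0.png")[185:275,265:375];cv2.imwrite("pics/topz.png",cv2.resize(a,None,fx=7,fy=6.6,interpolation=cv2.INTER_CUBIC))
a=cv2.imread("pics/scene0.png")[200:325,235:375];cv2.imwrite("pics/scz.png",cv2.resize(a,None,fx=5,fy=4.8,interpolation=cv2.INTER_CUBIC))
E
```

```text
(no output)
```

View pics/topz.png

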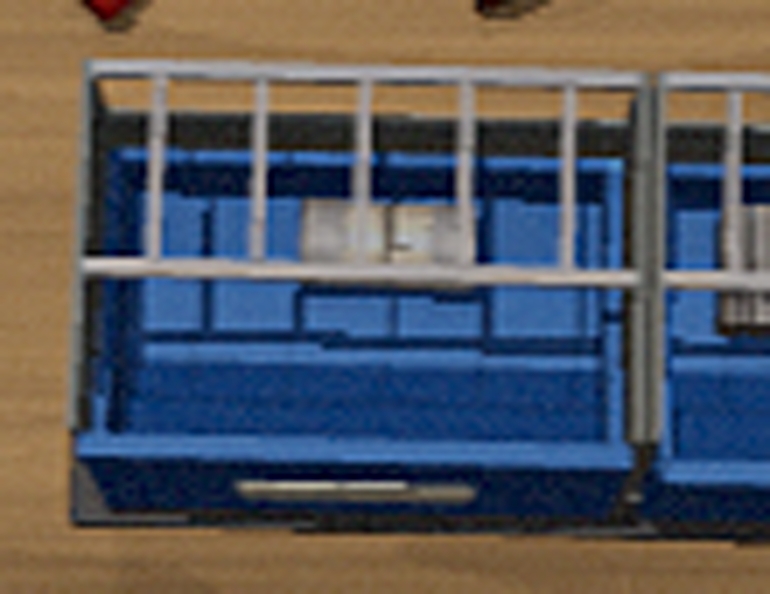

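View pics/scz.png

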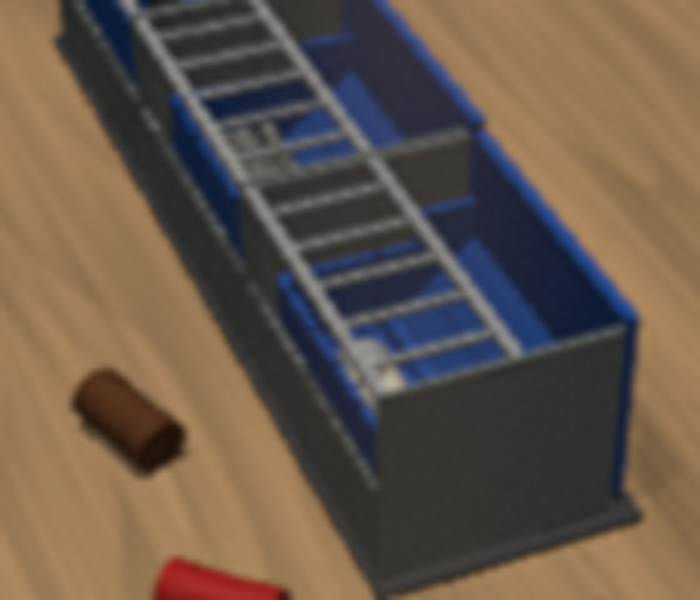

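```bash
cat > h.py <<'E'
import numpy as np,cv2
from rig import env
def ray(m,p):
    K=m["mtx"];d=np.array([(p[0]-K[0,2])/K[0,0],(p[1]-K[1,2])/K[1,1]]);u=d.copy()
    for _ in range(20): u=d/(1+m["k1"]*(u@u))
    T=m["extrinsics"];v=T[:3,:3]@np.array([u[0],u[1],1.]);return T[:3,3],v/np.linalg.norm(v)
def plane(m,p,z):
    o,v=ray(m,p);return o+v*(z-o[2])/v[2]
def tri(l):
    A=np.zeros((3,3));b=np.zeros(3)
    R=[ray(m,p) for m,p in l]
    for o,v in R:
        P=np.eye(3)-np.outer(v,v);A+=P;b+=P@o
    x=np.linalg.solve(A,b);return x,[np.linalg.norm((np.eye(3)-np.outer(v,v))@(x-o)) for o,v in R]
def proj(m,X):
    T=m["extrinsics"];c=T[:3,:3].T@(np.asarray(X)-T[:3,3]);u=c[:2]/c[2];u=u*(1+m["k1"]*(u@u));return u*m["mtx"][0,0]+m["mtx"][:2,2]
E
python3 - <<'E'
from h import *
t=env.camera_model("top");s=env.camera_model("scene")
tz=lambda x,y:(265+x/7-.43,185+y/6.6-.43); sz=lambda x,y:(235+x/5-.4,200+y/4.8-.4)
for a,b in (((78,455),(636,322)),((630,468),(485,130))):
    print(tri([(t,tz(*a)),(s,sz(*b))]))
for q in ((82,433),(630,447),(78,455),(630,468)):print(plane(t,tz(*q),.125))
print("guard",plane(t,tz(85,265),.125),plane(t,tz(630,278),.125), "scene guard", tri([(t,tz(85,265)),(s,sz(520,353))]))
# tray
a=cv2.imread("pics/top0.png")
for c in ((147,266),(219,270),(213,322),(138,317)):print("tray",plane(t,c,.028))
E
```

```text
(array([0.53292321, 0.12088941, 0.12069637]), [np.float64(0.0011405925192841933), np.float64(0.0011405925192841345)])
(array([ 0.52900683, -0.03703681,  0.12394819]), [np.float64(0.0010285151986116551), np.float64(0.0010285151986116033)])
[0.5380787  0.12016608 0.125     ]
[ 0.53440753 -0.0364439   0.125     ]
[0.53132614 0.12117717 0.125     ]
[ 0.52797964 -0.03638825  0.125     ]
guard [0.59015471 0.12030388 0.125     ] [ 0.58668028 -0.03688812  0.125     ] scene guard (array([0.59061878, 0.12053411, 0.12263776]), [np.float64(4.596754935621421e-05), np.float64(4.596754935619261e-05)])
tray [0.51787458 0.40877718 0.028     ]
tray [0.50958637 0.25230066 0.028     ]
tray [0.39801367 0.26048038 0.028     ]
tray [0.40832681 0.42043912 0.028     ]
```

```bash
cat >> h.py <<'E'
from scipy.spatial.transform import Rotation as Ro
def rel(target,yaw_jaw=None):
    s=env.read_state();R=Ro.from_rotvec(s["tool_rot"]).as_matrix();d=np.asarray(target)-s["tool_pos"]
    print("tcp",np.round(s["tool_pos"],4),"R cols x,y,z",np.round(R.T,3).tolist(),"\ntool shift",np.round(R.T@d,4),"t",round(s["time_s"],3),"F",np.round(s["contact_force"],1),"w",round(s["width"],4))
    if yaw_jaw is not None:
        j=np.append(yaw_jaw,0)/np.linalg.norm(yaw_jaw);l=R.T@j
        print("turn about tool y:",np.arctan2(l[0],l[2]),"or",np.arctan2(-l[0],-l[2]))
E
python3 - <<'E'
from h import *
rel([.562,.042,.2],[.023,1])
t=env.camera_model("top")
tz=lambda x,y:(265+x/7-.43,185+y/6.6-.43)
print(plane(t,tz(388,238),.05))
E
```

```text
tcp [0.1857 0.6488 0.2307] R cols x,y,z [[0.961, -0.275, -0.0], [-0.0, -0.001, -1.0], [0.275, 0.961, -0.001]] 
tool shift [ 0.5287  0.0312 -0.4798] t 0.15 F [ 0.   0.4 -0.2] w 0.0855
turn about tool y: -0.2557994675908729 or 2.8857931859989203
[0.61555345 0.03291917 0.05      ]
```

Call:
{"fn": "move_arm", "kwargs": {
  "plan": [
    [0,0,0,-0.128],
    [0,0,0,-0.128],
    [0.03,0,-0.05,0],
    [0.03,0,-0.05,0],
    [0.03,0,-0.05,0],
    [0.03,0,-0.05,0],
    [0.03,0,-0.05,0],
    [0.03,0,-0.05,0],
    [0,0,0,0]
  ],
  "jaw": 0
}}

```text
time_s: 1.27
tool_pos: [0.3652, 0.3367, 0.2282]
tool_rot: [-1.576, 0.011, -0.009]
contact_force: [-0.1, -0.3, -0.3]
width: 0.0006
```

```bash
python3 - <<'E'
from h import *
rel([.562,.042,.2],[.023,1])
m=env.camera_model("wrist");np.save("wm1.npy",m["extrinsics"]);cv2.imwrite("pics/w1.png",env.snapshot("wrist"))
E
```

```text
tcp [0.3652 0.3367 0.2282] R cols x,y,z [[1.0, -0.013, -0.001], [-0.001, -0.005, -1.0], [0.013, 1.0, -0.005]] 
tool shift [ 0.2005  0.0294 -0.292 ] t 1.275 F [-0.1 -0.3 -0.3] w 0.0006
turn about tool y: 0.010424085327965736 or -3.1311685682618275
```

View pics/w1.png

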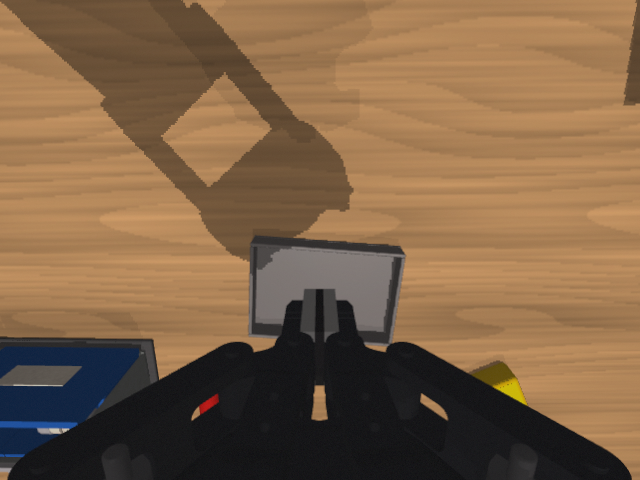

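Tray rim corners nearest the robot are at (252,237) and (405,249), with the far left one at (248,336). I cross-check them against the top view.

```bash
python3 - <<'E'
from h import *
t=env.camera_model("top");w=env.camera_model("wrist")
for n,a,b in (("near,-y",(213.5,322),(252,236.5)),("near,+y",(138.5,317.5),(405,248)),("far,-y",(219.5,270.5),(248.5,335)),("far,+y",(147,266.5),(390,344))):
    print(n,tri([(t,a),(w,b)]),plane(t,a,.028),plane(w,b,.028))
E
```

```text
near,-y (array([0.39828761, 0.26420162, 0.00372802]), [np.float64(0.0002945415382533192), np.float64(0.00029454153825335524)]) [0.39801594 0.25941542 0.028     ] [0.39072815 0.26901907 0.028     ]
near,+y (array([0.4081741 , 0.42555202, 0.01502692]), [np.float64(0.0017079563087733576), np.float64(0.0017079563087733763)]) [0.40727467 0.41930435 0.028     ] [0.40443847 0.42402251 0.028     ]
far,-y (array([0.51050628, 0.25415091, 0.01700111]), [np.float64(0.0010364627008424114), np.float64(0.0010364627008425267)]) [0.50849645 0.25117052 0.028     ] [0.504353   0.25748921 0.028     ]
far,+y (array([0.51776131, 0.41227792, 0.02533856]), [np.float64(0.00258587823830539), np.float64(0.0025858782383054823)]) [0.51678032 0.40870454 0.028     ] [0.51709214 0.41426337 0.028     ]
```

Call:
{"fn": "move_arm", "kwargs": {
  "plan": [
    [0.033,0,-0.049,0.01],
    [0.033,0,-0.049,0],
    [0.033,0,-0.049,0],
    [0.033,0,-0.049,0],
    [0.033,0,-0.049,0],
    [0.033,0,-0.049,0],
    [0,0,0,0]
  ]
}}

```text
time_s: 2.2
tool_pos: [0.5622, 0.0408, 0.2273]
tool_rot: [-1.573, 0.01, -0.005]
contact_force: [-0.3, 0.8, 0.1]
width: -0.0001
```

```bash
python3 - <<'E'
from h import *
rel([.562,.042,.2],[.023,1])
cv2.imwrite("pics/w2.png",env.snapshot("wrist"))
E
```

```text
tcp [0.5622 0.0408 0.2273] R cols x,y,z [[1.0, -0.009, -0.003], [-0.003, -0.002, -1.0], [0.009, 1.0, -0.002]] 
tool shift [-0.0001  0.0273  0.0012] t 2.2 F [-0.3  0.8  0.1] w -0.0001
turn about tool y: 0.013600290009340496 or -3.1279923635804527
```

View pics/w2.png

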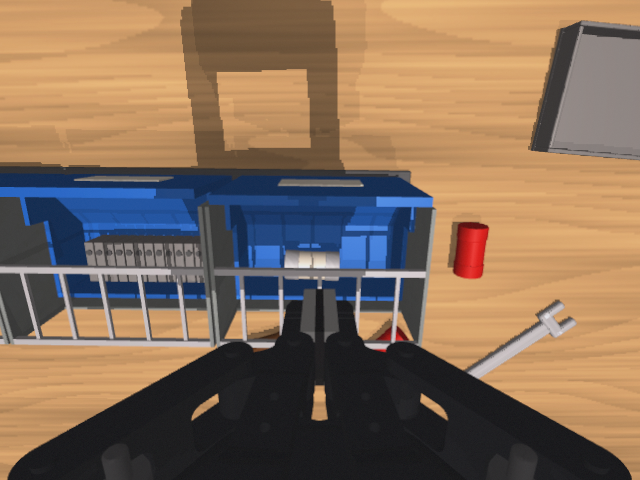

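```bash
python3 - <<'E'
import cv2
a=cv2.imread("pics/w2.png")[160:310,190:450];cv2.imwrite("pics/w2z.png",cv2.resize(a,None,fx=3,fy=3,interpolation=cv2.INTER_CUBIC))
E
```

```text
(no output)
```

View pics/w2z.png

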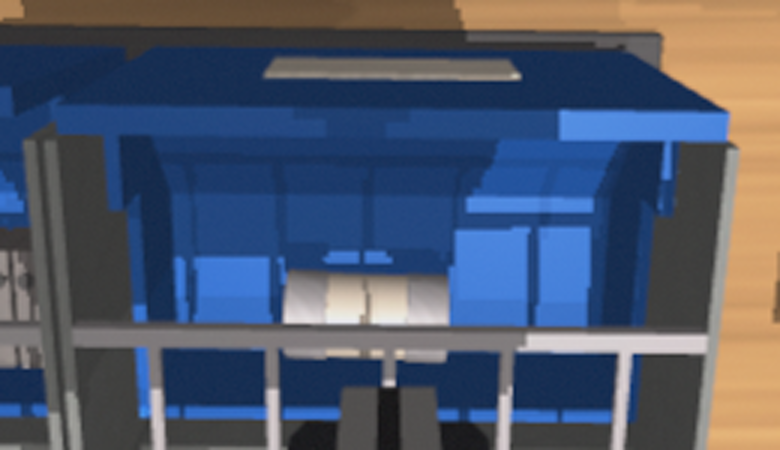

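```bash
python3 - <<'E'
from h import *
t=env.camera_model("top");w=env.camera_model("wrist")
tz=lambda x,y:(265+x/7-.43,185+y/6.6-.43); wz=lambda x,y:(190+x/3-.33,160+y/3-.33)
for a,b in (((78,455),(728,109)),((630,468),(58,103)),((82,433),(726,140)),((630,447),(58,133))):
    print(tri([(t,tz(*a)),(w,wz(*b))]),plane(w,wz(*b),.123))
print("guard",plane(w,wz(707,335),.121),plane(w,wz(75,325),.121))
f=[plane(w,wz(*p),.05) for p in ((285,300),(450,305))];print("fuse",f)
print(tri([(t,tz(302,235)),(w,wz(450,305))]),tri([(t,tz(474,240)),(w,wz(285,300))]))
E
```

```text
(array([0.53068711, 0.12135909, 0.12391552]), [np.float64(0.0008032610235061944), np.float64(0.0008032610235060972)]) [0.53004471 0.12171141 0.123     ]
(array([ 0.52884225, -0.03695522,  0.11704205]), [np.float64(0.0003398390918214878), np.float64(0.0003398390918215585)]) [ 0.52746971 -0.03509083  0.123     ]
(array([0.53687458, 0.11998449, 0.12858288]), [np.float64(0.0006326957562294643), np.float64(0.0006326957562295967)]) [0.53743322 0.12187343 0.123     ]
(array([ 0.5352221 , -0.03679292,  0.11986407]), [np.float64(4.265711806644503e-06), np.float64(4.265711806541157e-06)]) [ 0.53459448 -0.03579506  0.123     ]
guard [0.58784575 0.12201205 0.121     ] [ 0.58402005 -0.03701361  0.121     ]
fuse [array([0.60414428, 0.00840095, 0.05      ]), array([0.60622672, 0.06125576, 0.05      ])]
(array([ 0.62951757,  0.06291783, -0.01042025]), [np.float64(0.001835348570040718), np.float64(0.00183534857004074)]) (array([ 0.62748463,  0.0033317 , -0.01036147]), [np.float64(0.001657493569806134), np.float64(0.0016574935698061785)])
```

Call:
{"fn": "move_arm", "kwargs": {
  "plan": [
    [-0.002,0.035,0.001,0.013],
    [-0.002,0.035,0,0],
    [-0.001,0.03,0,0],
    [0,0.015,0,0],
    [0,0.008,0,0],
    [0,0,0,0]
  ]
}}

```text
time_s: 3.0
tool_pos: [0.5553, 0.0523, 0.1026]
tool_rot: [-1.571, 0.011, -0.009]
contact_force: [0.5, 0.1, -0.3]
width: 0.0001
```

```bash
python3 - <<'E'
from h import *
rel([.547,.042,.099],[.023,1])
cv2.imwrite("pics/s3.png",env.snapshot("scene"));cv2.imwrite("pics/t3.png",env.snapshot("top"))
E
```

```text
tcp [0.5553 0.0523 0.1026] R cols x,y,z [[1.0, -0.013, -0.001], [-0.001, -0.0, -1.0], [0.013, 1.0, -0.0]] 
tool shift [-0.0081  0.0036 -0.0104] t 3.0 F [ 0.5  0.1 -0.3] w 0.0001
turn about tool y: 0.010483912326022651 or -3.1311087412637706
```

View pics/s3.png

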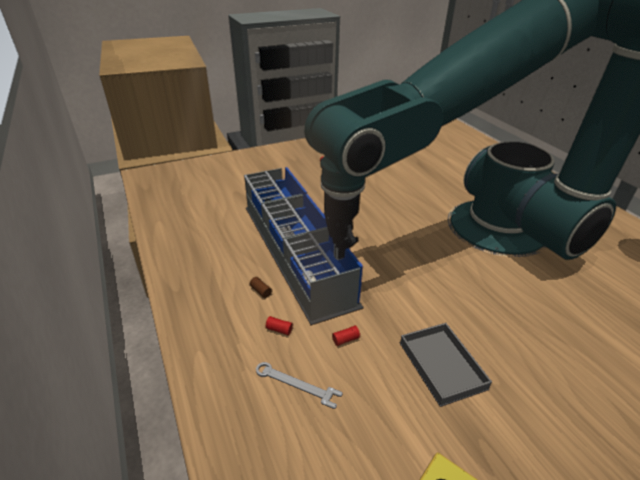

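The fingers are in the gap behind the panel with no contact force, so I start pulling.

Call:
{"fn": "move_arm", "kwargs": {
  "plan": [
    [-0.006,0.003,0,0],
    [-0.006,0,0,0],
    [-0.008,0,0,0],
    [-0.008,0,0,0],
    [-0.008,0.001,0,0],
    [0,0,0,0]
  ]
}}

```text
time_s: 3.85
tool_pos: [0.5179, 0.0523, 0.101]
tool_rot: [-1.571, 0.008, -0.014]
contact_force: [0.3, 0.7, 0.7]
width: -0.0001
```

```bash
python3 - <<'E'
from h import *
rel([.496,.05,.091],[.023,1])
cv2.imwrite("pics/s4.png",env.snapshot("scene")[180:340,220:420].repeat(3,0).repeat(3,1))
E
```

```text
tcp [0.5179 0.0523 0.101 ] R cols x,y,z [[1.0, -0.014, 0.004], [0.004, 0.0, -1.0], [0.014, 1.0, 0.0]] 
tool shift [-0.0219  0.0099 -0.0026] t 3.85 F [0.3 0.7 0.7] w -0.0001
turn about tool y: 0.00948799766121556 or -3.1321046559285777
```

View pics/s4.png

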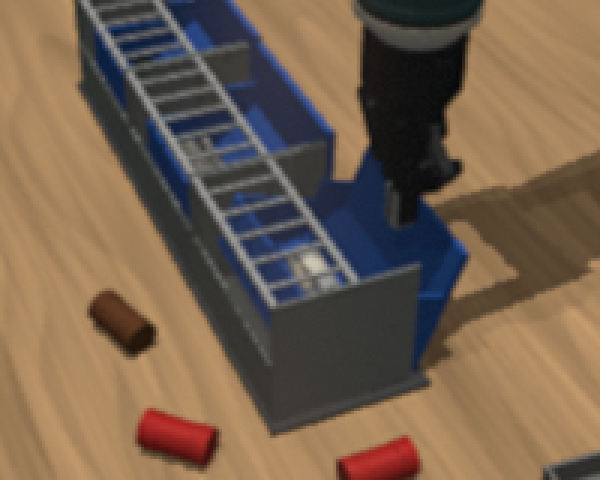

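The bin is tilting and the fuse is still inside. I keep pulling along the arc.

Call:
{"fn": "move_arm", "kwargs": {
  "plan": [
    [-0.007,0.003,0,0],
    [-0.007,0.003,0,0],
    [-0.008,0.004,0,0],
    [-0.006,0.004,0,0],
    [-0.006,0.004,0,0],
    [0,0,0,0]
  ]
}}

```text
time_s: 4.65
tool_pos: [0.4818, 0.0527, 0.0814]
tool_rot: [-1.571, 0.008, -0.013]
contact_force: [0.2, 0.3, 0.2]
width: -0.0002
```

```bash
python3 - <<'E'
from h import *
rel([.472,.05,.077],[.023,1])
cv2.imwrite("pics/s5.png",env.snapshot("scene")[180:340,220:420].repeat(3,0).repeat(3,1))
E
```

```text
tcp [0.4818 0.0527 0.0814] R cols x,y,z [[1.0, -0.014, 0.004], [0.004, 0.0, -1.0], [0.014, 1.0, 0.0]] 
tool shift [-0.0098  0.0044 -0.0029] t 4.65 F [0.2 0.3 0.2] w -0.0002
turn about tool y: 0.009422740386468224 or -3.132169913203325
```

View pics/s5.png

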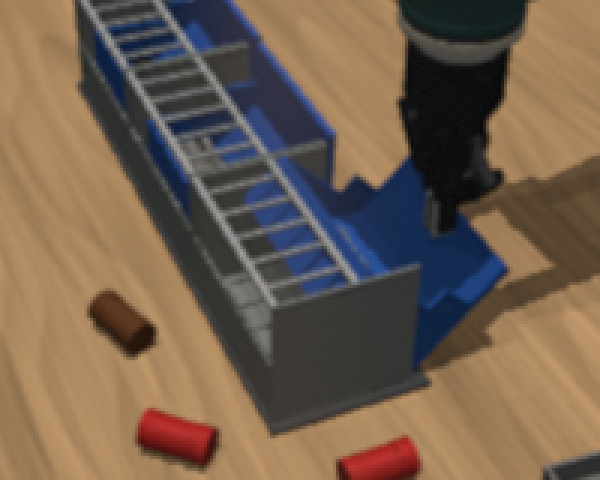

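Call:
{"fn": "move_arm", "kwargs": {
  "plan": [
    [-0.005,0.003,0,0],
    [-0.005,0.002,0,0],
    [-0.003,0.001,0,0],
    [0,0,0,0]
  ]
}}

```text
time_s: 5.2
tool_pos: [0.4713, 0.0529, 0.0775]
tool_rot: [-1.57, 0.001, -0.02]
contact_force: [0.6, -0.1, 1.1]
width: 0.0004
```

```bash
python3 - <<'E'
from h import *
rel([.472,.05,.077],[.023,1])
cv2.imwrite("pics/s6.png",env.snapshot("scene")[180:340,220:420].repeat(3,0).repeat(3,1))
cv2.imwrite("pics/w6.png",env.snapshot("wrist"))
E
```

```text
tcp [0.4713 0.0529 0.0775] R cols x,y,z [[1.0, -0.014, 0.012], [0.012, 0.0, -1.0], [0.014, 1.0, 0.0]] 
tool shift [ 0.0008  0.0005 -0.0029] t 5.2 F [ 0.6 -0.1  1.1] w 0.0004
turn about tool y: 0.009251783252395802 or -3.1323408703373974
```

View pics/s6.png

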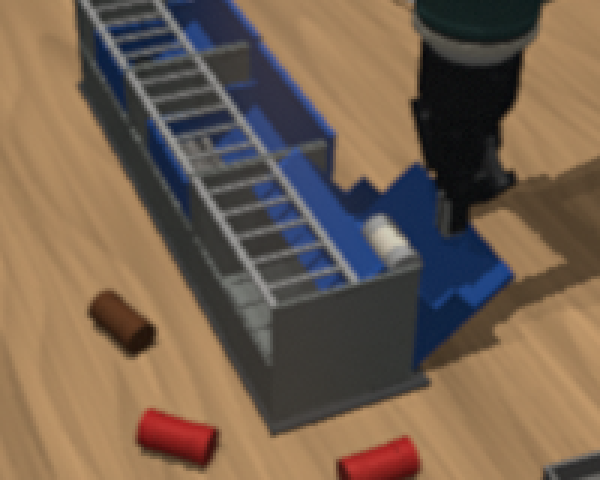

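View pics/w6.png

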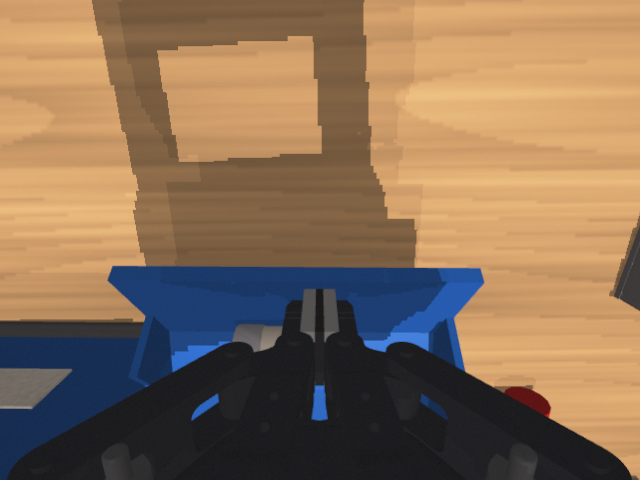

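Call:
{"fn": "move_arm", "kwargs": {
  "plan": [
    [-0.004,0.002,0,0],
    [-0.003,0.002,0,0],
    [0,0,0,0]
  ]
}}

```text
time_s: 5.68
tool_pos: [0.4707, 0.0529, 0.0783]
tool_rot: [-1.57, -0.013, -0.035]
contact_force: [-0.6, -0.5, -0.8]
width: -0.0002
```

```bash
python3 - <<'E'
from h import *
rel([.472,.05,.077],[.023,1])
w=env.camera_model("wrist")
cv2.imwrite("pics/s7.png",env.snapshot("scene")[180:340,220:420].repeat(3,0).repeat(3,1))
a=env.snapshot("wrist");cv2.imwrite("pics/w7.png",a)
E
```

```text
tcp [0.4707 0.0529 0.0783] R cols x,y,z [[0.999, -0.014, 0.031], [0.031, 0.0, -1.0], [0.014, 1.0, 0.001]] 
tool shift [ 0.0013  0.0013 -0.0029] t 5.675 F [-0.6 -0.5 -0.8] w -0.0002
turn about tool y: 0.009024932920260414 or -3.132567720669533
```

View pics/s7.png

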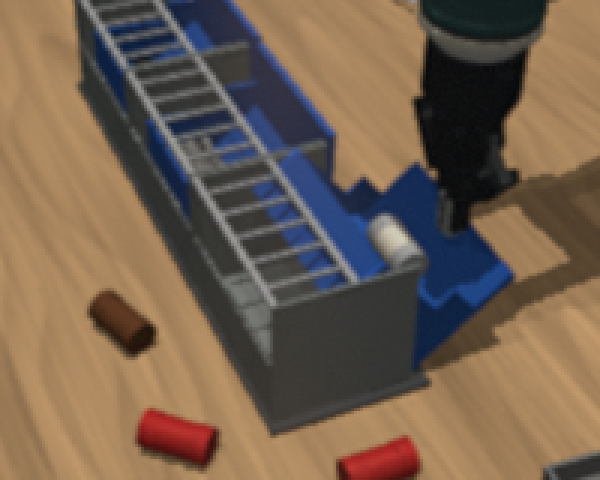

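View pics/w7.png

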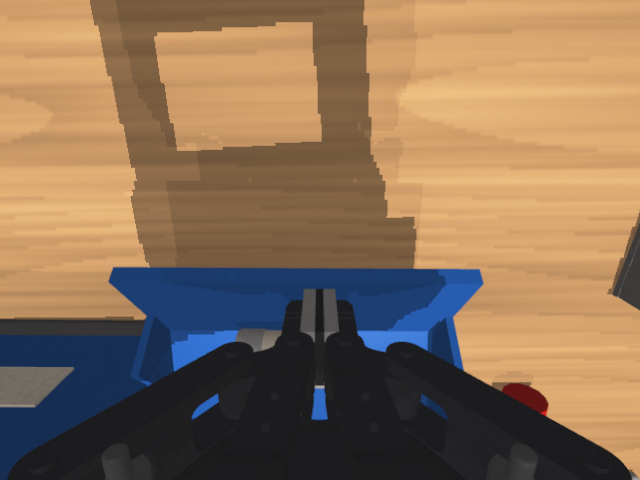

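The tip no longer advances and the tool has begun to tilt, which suggests the stop. I back off upward and check the angle.

Call:
{"fn": "move_arm", "kwargs": {
  "plan": [
    [0.004,-0.005,0,0],
    [0,-0.04,0,0],
    [0,-0.05,0,0],
    [0,-0.05,0,0],
    [0,0,0,0],
    [0,0,0,0]
  ],
  "jaw": 0.078
}}

```text
time_s: 6.52
tool_pos: [0.4682, 0.0529, 0.2245]
tool_rot: [-1.57, -0.004, -0.026]
contact_force: [-0.1, -0.1, -1.1]
width: 0.078
```

```bash
python3 - <<'E'
from h import *
rel([.51,.042,.2],[.023,1])
w=env.camera_model("wrist");np.save("w8.npy",w["extrinsics"])
cv2.imwrite("pics/w8.png",env.snapshot("wrist"))
cv2.imwrite("pics/t8.png",env.snapshot("top"))
cv2.imwrite("pics/s8.png",env.snapshot("scene")[180:340,220:420].repeat(3,0).repeat(3,1))
E
```

```text
tcp [0.4682 0.0529 0.2245] R cols x,y,z [[1.0, -0.014, 0.019], [0.019, 0.0, -1.0], [0.014, 1.0, 0.001]] 
tool shift [ 0.0415  0.0253 -0.0103] t 6.525 F [-0.1 -0.1 -1.1] w 0.078
turn about tool y: 0.009314445937647213 or -3.132278207652146
```

View pics/s8.png

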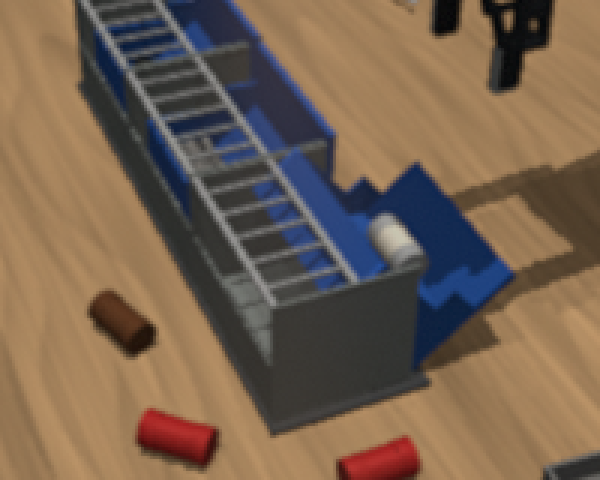

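View pics/w8.png

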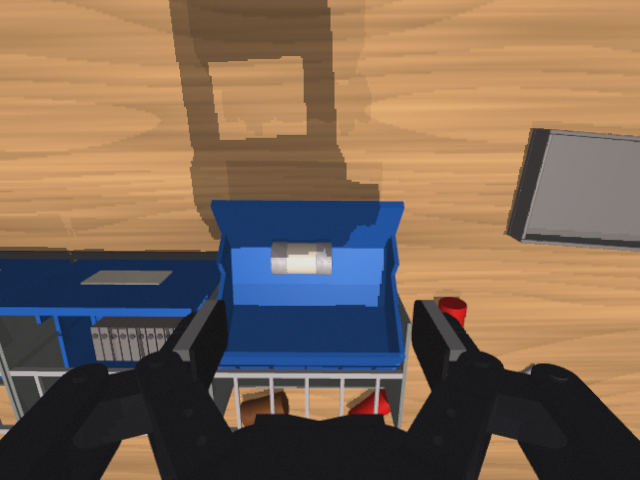

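View pics/t8.png

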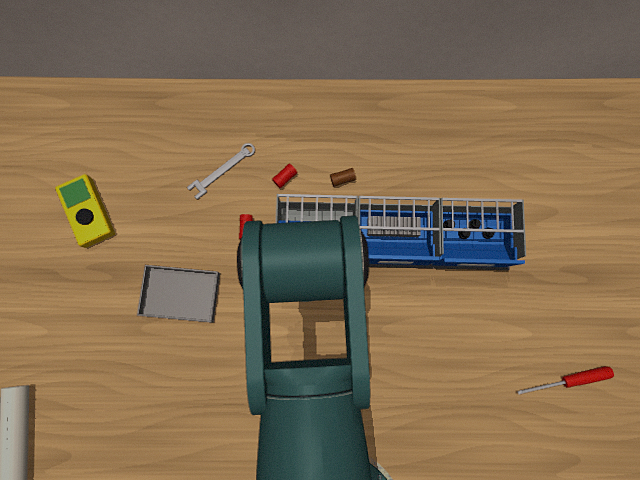

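```bash
python3 - <<'E'
from h import *
w=env.camera_model("wrist");s=env.camera_model("scene");w["extrinsics"]=np.load("w8.npy")
a=cv2.imread("pics/w8.png");z=cv2.imread("pics/s8.png")[1::3,1::3]
def mask(a,box):
    h=cv2.cvtColor(a,cv2.COLOR_BGR2HSV);m=((h[...,1]<90)&(h[...,2]>70)).astype(np.uint8)
    k=np.zeros_like(m);x0,y0,x1,y1=box;k[y0:y1,x0:x1]=1;m=m*k
    c=max(cv2.findContours(m,cv2.RETR_EXTERNAL,cv2.CHAIN_APPROX_NONE)[0],key=cv2.contourArea);print(cv2.boundingRect(c),cv2.minAreaRect(c));return np.array(cv2.minAreaRect(c)[0]),cv2.boundingRect(c)
cw,bw=mask(a,(240,225,370,290))
cs,_=mask(z,(118,65,147,92));cs=cs+[220,180]
print(cw,cs,tri([(w,cw),(s,cs)]))
for zz in (.05,.06,.07):
    print(zz,plane(w,cw,zz),plane(s,cs,zz))
print("ends at .06",plane(w,(bw[0],cw[1]),.06),plane(w,(bw[0]+bw[2],cw[1]),.06))
# lip
for c in ((212,201.5),(403,203)):
    o,v=ray(w,c)
    for th in (.75,.8,.85,.9,.95):
        L=.105;zz=.017+L*np.cos(th)+ .007*np.sin(th)*0; p=plane(w,c,zz); print(th,p,"expected inner x",.536-L*np.sin(th),"outer",.536-L*np.sin(th)-.007*np.cos(th))
E
```

```text
(271, 242, 61, 33) ((301.0, 258.0), (32.0, 60.0), 90.0)
(123, 71, 19, 21) ((131.70590209960938, 80.32353973388672), (20.858062744140625, 16.24988555908203), 75.96376037597656)
[301. 258.] [351.7059021  260.32353973] (array([0.50776973, 0.03476807, 0.06453193]), [np.float64(0.001529224108446311), np.float64(0.0015292241084464394)])
0.05 [0.51228032 0.03498193 0.05      ] [0.49940847 0.01802588 0.05      ]
0.06 [0.50835322 0.03557374 0.06      ] [0.50566262 0.02849477 0.06      ]
0.07 [0.50442612 0.03616555 0.07      ] [0.51191678 0.03896365 0.07      ]
ends at .06 [0.50798273 0.00788939 0.06      ] [0.50873796 0.06417914 0.06      ]
0.75 [ 0.44692461 -0.03037775  0.09382733] expected inner x 0.46442793019754997 outer 0.4593061081154332
0.8 [ 0.44771676 -0.03151303  0.0901542 ] expected inner x 0.4606776104555501 outer 0.45580066349011994
0.85 [ 0.44854835 -0.03270482  0.08629823] expected inner x 0.45711555746026933 outer 0.45249567543907443
0.9 [ 0.44941729 -0.03395015  0.08226905] expected inner x 0.45375067448911427 outer 0.44939940471121964
0.95 [ 0.45032141 -0.0352459   0.07807672] expected inner x 0.4505913719971158 outer 0.44651959037086864
0.75 [0.45011002 0.11849182 0.09382733] expected inner x 0.46442793019754997 outer 0.4593061081154332
0.8 [0.4509452  0.11936744 0.0901542 ] expected inner x 0.4606776104555501 outer 0.45580066349011994
0.85 [0.45182196 0.12028664 0.08629823] expected inner x 0.45711555746026933 outer 0.45249567543907443
0.9 [0.4527381  0.12124714 0.08226905] expected inner x 0.45375067448911427 outer 0.44939940471121964
0.95 [0.45369133 0.12224652 0.07807672] expected inner x 0.4505913719971158 outer 0.44651959037086864
```

```bash
python3 - <<'E'
from h import *
w=env.camera_model("wrist");w["extrinsics"]=np.load("w8.npy")
for r in (335,353,368):
  for z in (.10,.115,.125,.135): print(r,z,np.round(plane(w,(310,r),z),4))
a=cv2.imread("pics/w8.png")[190:390,200:420];cv2.imwrite("pics/w8z.png",cv2.resize(a,None,fx=3,fy=3,interpolation=cv2.INTER_CUBIC))
E
```

```text
335 0.1 [0.5643 0.0436 0.1   ]
335 0.115 [0.5544 0.0442 0.115 ]
335 0.125 [0.5478 0.0446 0.125 ]
335 0.135 [0.5411 0.045  0.135 ]
353 0.1 [0.5827 0.0432 0.1   ]
353 0.115 [0.5718 0.0438 0.115 ]
353 0.125 [0.5644 0.0442 0.125 ]
353 0.135 [0.5571 0.0446 0.135 ]
368 0.1 [0.5986 0.0429 0.1   ]
368 0.115 [0.5868 0.0435 0.115 ]
368 0.125 [0.5789 0.0439 0.125 ]
368 0.135 [0.5709 0.0443 0.135 ]
```

View pics/w8z.png

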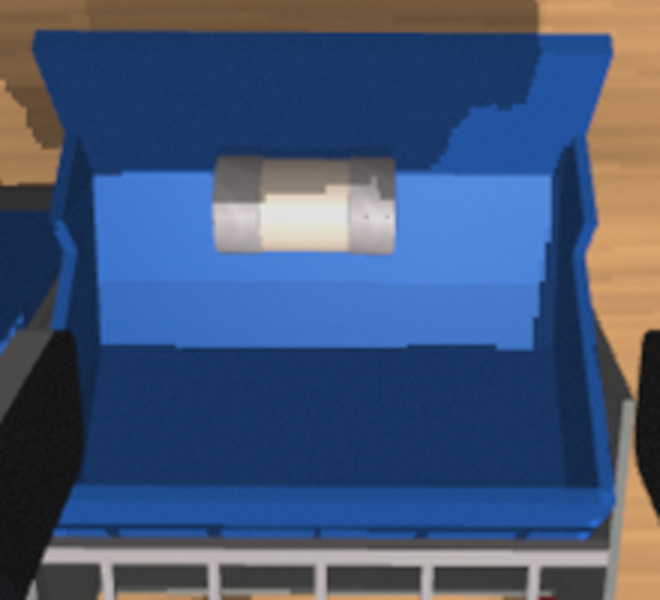

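Tilt is about 0.88–0.9 rad. The fuse centre is (0.508, 0.036, 0.062), lying along y, as the geometry predicts. Next I descend over it, staying clear of the back wall top at x of about 0.55–0.557.

Call:
{"fn": "move_arm", "kwargs": {
  "plan": [
    [0.018,0.02,-0.009,0.01],
    [0.018,0.025,-0.008,0],
    [0,0.035,0,0],
    [0,0.03,0,0],
    [0,0.02,0,0],
    [0,0,0,0]
  ],
  "jaw": 0.078,
  "force": 40
}}

```text
time_s: 7.42
tool_pos: [0.5045, 0.0346, 0.0852]
tool_rot: [-1.57, 0.011, -0.026]
contact_force: [-0.5, 0.3, -0.4]
width: 0.078
```

```bash
python3 - <<'E'
from h import *
rel([.507,.0355,.05],[.014,1])
cv2.imwrite("pics/w9.png",env.snapshot("wrist"))
cv2.imwrite("pics/s9.png",env.snapshot("scene")[180:340,220:420].repeat(3,0).repeat(3,1))
E
```

```text
tcp [0.5045 0.0346 0.0852] R cols x,y,z [[1.0, -0.024, 0.01], [0.01, 0.0, -1.0], [0.024, 1.0, 0.0]] 
tool shift [0.0021 0.0352 0.001 ] t 7.425 F [-0.5  0.3 -0.4] w 0.078
turn about tool y: -0.009922840135986023 or 3.131669813453807
```

View pics/w9.png

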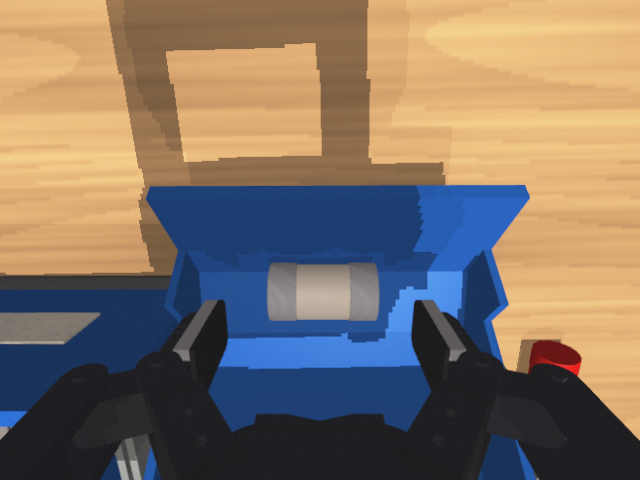

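View pics/s9.png

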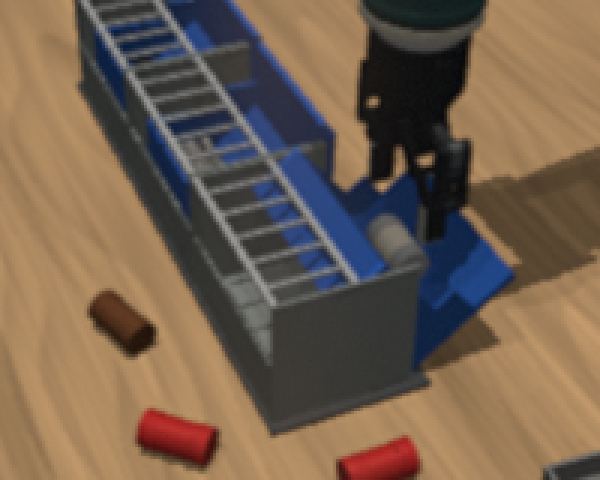

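Call:
{"fn": "move_arm", "kwargs": {
  "plan": [
    [0.001,0.012,0.001,0],
    [0.001,0.012,0,0],
    [0,0.007,0,0],
    [0,0.003,0,0],
    [0,0,0,0]
  ]
}}

```text
time_s: 8.15
tool_pos: [0.509, 0.0357, 0.0528]
tool_rot: [-1.57, 0.007, -0.031]
contact_force: [-0.5, 0.1, 0.3]
width: 0.0783
```

```bash
python3 - <<'E'
from h import *
rel([.507,.0355,.05],[.014,1])
cv2.imwrite("pics/w10.png",env.snapshot("wrist"))
cv2.imwrite("pics/s10.png",env.snapshot("scene")[180:340,220:420].repeat(3,0).repeat(3,1))
E
```

```text
tcp [0.509  0.0357 0.0528] R cols x,y,z [[1.0, -0.024, 0.015], [0.015, 0.0, -1.0], [0.024, 1.0, 0.001]] 
tool shift [-0.002   0.0028 -0.0002] t 8.15 F [-0.5  0.1  0.3] w 0.0783
turn about tool y: -0.009875693260179064 or 3.131716960329614
```

View pics/w10.png

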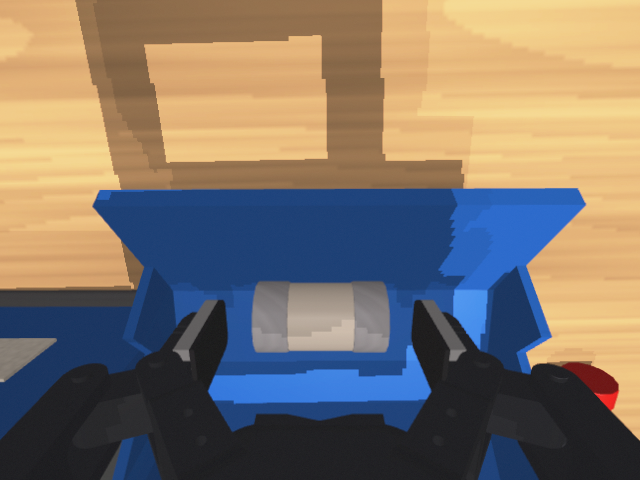

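View pics/s10.png

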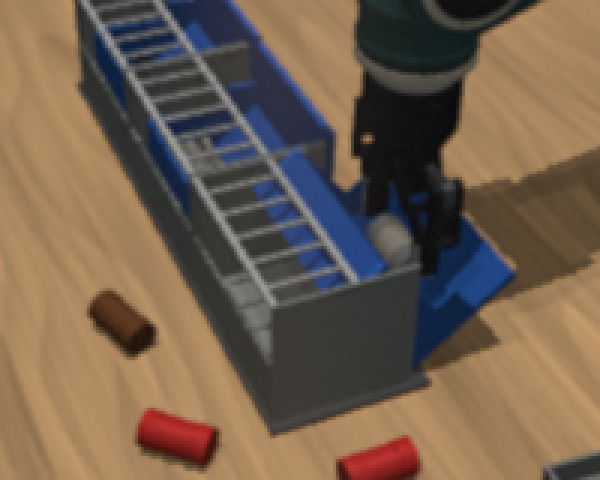

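Call:
{"fn": "move_arm", "kwargs": {
  "plan": [
    [-0.001,0.004,0,0],
    [0,0.002,0,0],
    [0,0,0,0]
  ]
}}

```text
time_s: 8.62
tool_pos: [0.5084, 0.0357, 0.0472]
tool_rot: [-1.57, 0.006, -0.032]
contact_force: [1.0, 1.0, -0.3]
width: 0.0781
```

Call:
{"fn": "move_arm", "kwargs": {
  "plan": [
    [0,0,0,0],
    [0,0,0,0],
    [0,0,0,0],
    [0,0,0,0]
  ],
  "jaw": 0.045,
  "force": 45
}}

```text
time_s: 9.12
tool_pos: [0.5085, 0.0356, 0.0476]
tool_rot: [-1.57, 0.005, -0.032]
contact_force: [-0.5, -0.1, -0.2]
width: 0.053
```

```bash
python3 - <<'E'
from h import *
rel([.507,.0355,.05],[.014,1])
cv2.imwrite("pics/w11.png",env.snapshot("wrist"))
E
```

```text
tcp [0.5085 0.0356 0.0476] R cols x,y,z [[1.0, -0.024, 0.017], [0.017, 0.0, -1.0], [0.024, 1.0, 0.001]] 
tool shift [-0.0014 -0.0024 -0.0002] t 9.125 F [-0.5 -0.1 -0.2] w 0.053
turn about tool y: -0.009895181279615398 or 3.131697472310178
```

View pics/w11.png

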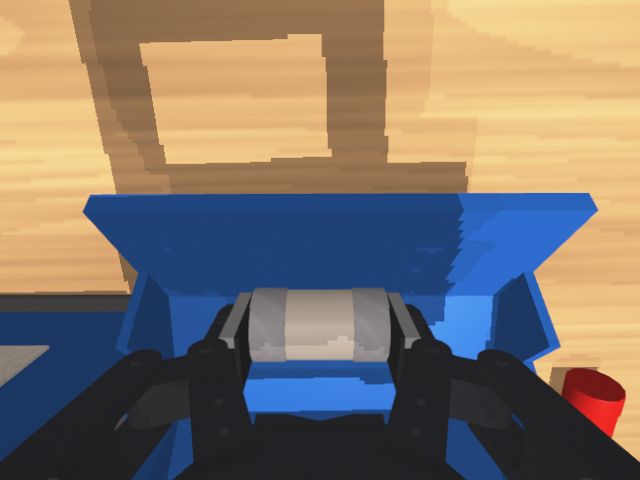

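The fuse is held by its ends at a width of 53 mm. Now I lift straight up.

Call:
{"fn": "move_arm", "kwargs": {
  "plan": [
    [-0.002,-0.01,0,0],
    [0,-0.02,0,0],
    [0,-0.03,0,0],
    [0,-0.04,0,0],
    [0,-0.035,0,0],
    [0,0,0,0]
  ]
}}

```text
time_s: 9.93
tool_pos: [0.503, 0.0358, 0.1895]
tool_rot: [-1.57, 0.005, -0.032]
contact_force: [0.8, -0.0, -2.2]
width: 0.0533
```

```bash
python3 - <<'E'
from h import *
rel([.457,.337,.17],[.06,1])
w=env.camera_model("wrist");np.save("w12.npy",w["extrinsics"])
cv2.imwrite("pics/w12.png",env.snapshot("wrist"))
cv2.imwrite("pics/s12.png",env.snapshot("scene"))
E
```

```text
tcp [0.503  0.0358 0.1895] R cols x,y,z [[1.0, -0.024, 0.017], [0.017, 0.0, -1.0], [0.024, 1.0, 0.001]] 
tool shift [-0.0534  0.0188  0.3   ] t 9.925 F [ 0.8 -0.  -2.2] w 0.0533
turn about tool y: 0.0361666277028148 or -3.1054260258869784
```

View pics/w12.png

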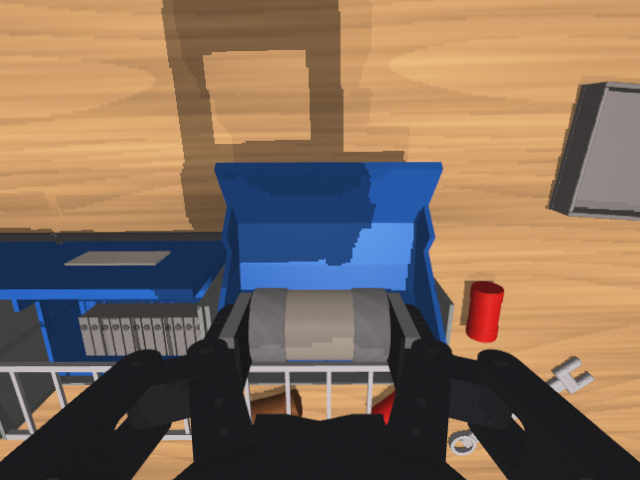

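View pics/s12.png

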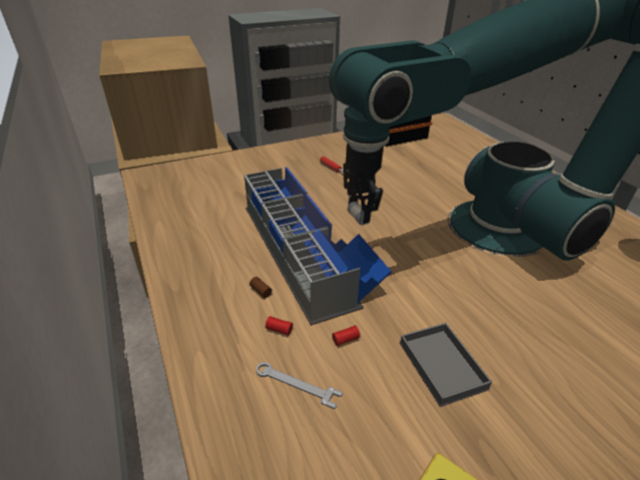

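Call:
{"fn": "move_arm", "kwargs": {
  "plan": [
    [-0.006,0,0.025,0.018],
    [-0.01,0,0.05,0.018],
    [-0.01,0,0.05,0],
    [-0.01,0,0.05,0],
    [-0.01,0,0.05,0],
    [-0.008,0,0.04,0],
    [-0.004,0,0.02,0],
    [0,0,0,0]
  ]
}}

```text
time_s: 11.02
tool_pos: [0.4546, 0.3301, 0.1748]
tool_rot: [-1.576, 0.049, -0.05]
contact_force: [0.7, 0.1, -0.8]
width: 0.0535
```

```bash
python3 - <<'E'
from h import *
rel([.457,.337,.1],[.06,1])
w=env.camera_model("wrist");np.save("w13.npy",w["extrinsics"])
cv2.imwrite("pics/w13.png",env.snapshot("wrist"))
cv2.imwrite("pics/s13.png",env.snapshot("scene"))
E
```

```text
tcp [0.4546 0.3301 0.1748] R cols x,y,z [[0.998, -0.063, 0.0], [-0.0, -0.006, -1.0], [0.063, 0.998, -0.006]] 
tool shift [0.0019 0.0747 0.0075] t 11.025 F [ 0.7  0.1 -0.8] w 0.0535
turn about tool y: -0.0030309555215230783 or 3.13856169806827
```

View pics/w13.png

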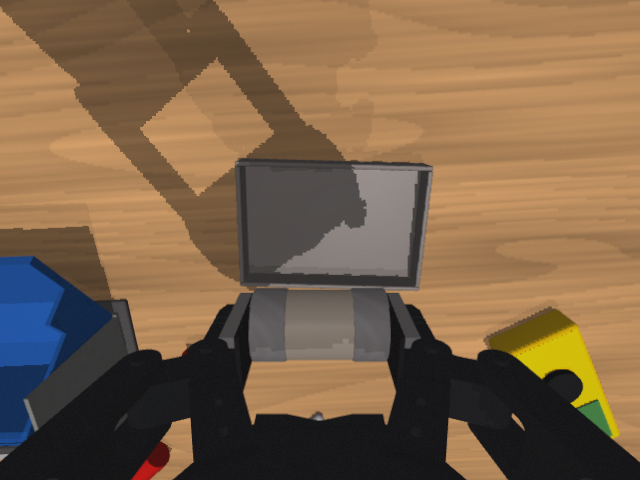

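View pics/s13.png

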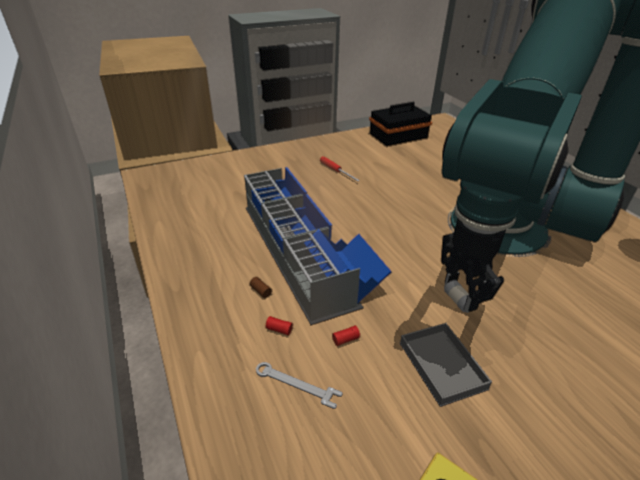

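Tray rim corners in the wrist view are about (236,160), (432,165), (418,289) and (240,286).

```bash
python3 - <<'E'
from h import *
w=env.camera_model("wrist");t=env.camera_model("top");w1=dict(w);w1["extrinsics"]=np.load("wm1.npy")
P=[];Q=[]
for a,b,c in (((236.5,160),(213.5,322),(252,236.5)),((432,166),(138.5,317.5),(405,248)),((418.5,288),(147,266.5),(390,344)),((240,285.5),(219.5,270.5),(248.5,335))):
    P.append(plane(w,a,.028));Q.append(tri([(w,a),(t,b)])[0]);print(P[-1],Q[-1])
print(np.mean(P,0),np.mean(Q,0))
rel([*np.mean(P,0)[:2],.03],[.06,1])
E
```

```text
[0.39815657 0.26529894 0.028     ] [0.39868125 0.2621366  0.01490639]
[0.41278233 0.4213238  0.028     ] [0.4070822  0.40770501 0.06696592]
[0.51958819 0.41259835 0.028     ] [0.51664423 0.40927894 0.0325907 ]
[0.50737763 0.25379599 0.028     ] [0.50931587 0.25229762 0.02310574]
[0.45947618 0.33825427 0.028     ] [0.45793089 0.33285454 0.03439219]
tcp [0.455  0.3289 0.1751] R cols x,y,z [[0.998, -0.064, 0.001], [0.0, -0.006, -1.0], [0.064, 0.998, -0.006]] 
tool shift [0.0037 0.1451 0.0105] t 11.125 F [ 0.6  0.3 -0.1] w 0.0531
turn about tool y: -0.004486161521198586 or 3.1371064920685945
```

Call:
{"fn": "move_arm", "kwargs": {
  "plan": [
    [0.002,0.03,0.005,0],
    [0.002,0.04,0.004,0],
    [0,0.035,0,0],
    [0,0.02,0,0],
    [0,0.01,0,0],
    [0,0,0,0]
  ]
}}

```text
time_s: 11.88
tool_pos: [0.4631, 0.3314, 0.0387]
tool_rot: [-1.574, 0.053, -0.06]
contact_force: [-0.4, 0.0, -0.9]
width: 0.0531
```

```bash
python3 - <<'E'
from h import *
rel([.459,.337,.007],[.06,1])
cv2.imwrite("pics/w14.png",env.snapshot("wrist"))
s=env.snapshot("scene");cv2.imwrite("pics/s14.png",s[280:440,360:560].repeat(3,0).repeat(3,1))
E
```

```text
tcp [0.4631 0.3314 0.0387] R cols x,y,z [[0.997, -0.071, 0.004], [0.004, -0.005, -1.0], [0.071, 0.997, -0.004]] 
tool shift [-0.0046  0.0317  0.0054] t 11.875 F [-0.4  0.  -0.9] w 0.0531
turn about tool y: -0.011483788626060218 or 3.130108864963733
```

View pics/w14.png

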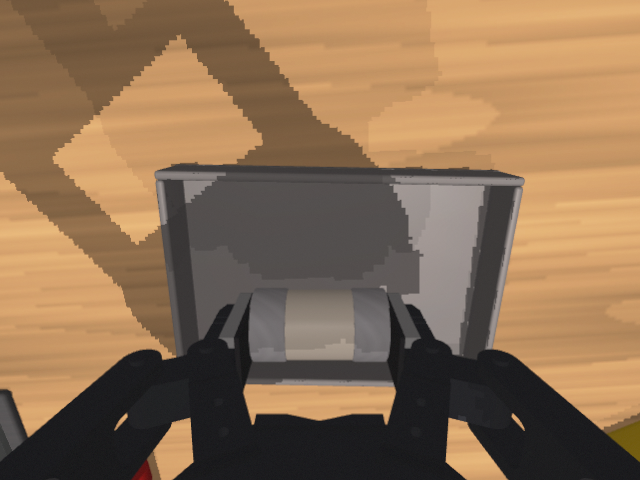

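View pics/s14.png

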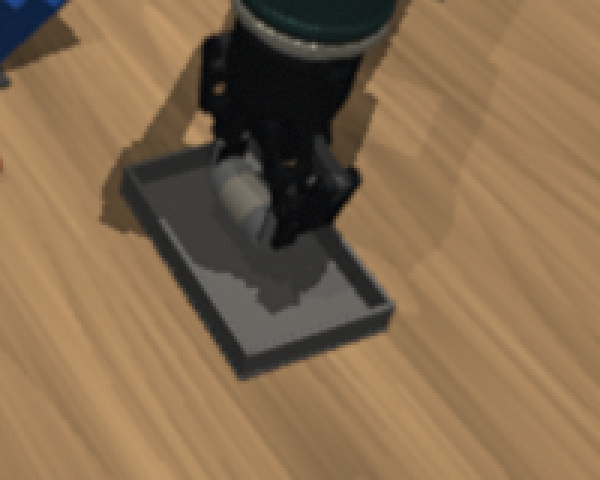

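Call:
{"fn": "move_arm", "kwargs": {
  "plan": [
    [-0.002,0.01,0.003,0],
    [-0.002,0.01,0.002,0],
    [0,0.005,0,0],
    [0,0.002,0,0],
    [0,0,0,0]
  ]
}}

```text
time_s: 12.6
tool_pos: [0.4602, 0.3381, 0.0123]
tool_rot: [-1.572, 0.05, -0.061]
contact_force: [0.3, 0.2, -1.1]
width: 0.0536
```

```bash
python3 - <<'E'
from h import *
rel([.459,.337,.007],[.06,1])
s=env.snapshot("scene");cv2.imwrite("pics/s15.png",s[280:440,360:560].repeat(3,0).repeat(3,1))
E
```

```text
tcp [0.4602 0.3381 0.0123] R cols x,y,z [[0.997, -0.07, 0.007], [0.007, -0.002, -1.0], [0.07, 0.998, -0.002]] 
tool shift [-0.0011  0.0053 -0.0012] t 12.6 F [ 0.3  0.2 -1.1] w 0.0536
turn about tool y: -0.010596480019584614 or 3.1309961735702085
```

View pics/s15.png

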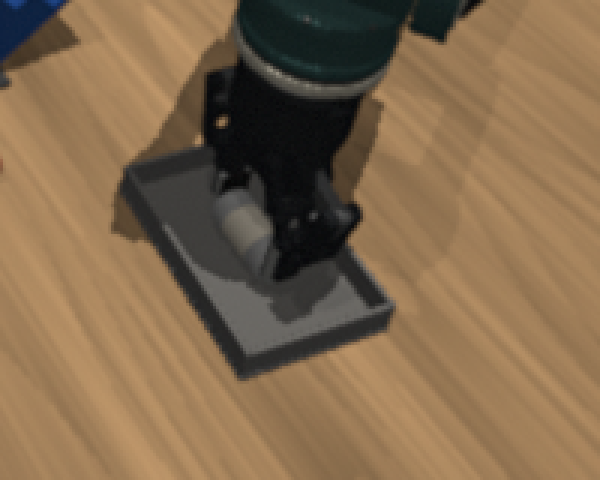

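Now I go down in small steps, feeling for contact.

Call:
{"fn": "move_arm", "kwargs": {
  "plan": [
    [0,0.002,0,0],
    [0,0.002,0,0],
    [0,0,0,0]
  ]
}}

```text
time_s: 13.02
tool_pos: [0.4605, 0.3382, 0.0086]
tool_rot: [-1.572, 0.049, -0.062]
contact_force: [0.1, 0.6, -1.9]
width: 0.0531
```

Call:
{"fn": "move_arm", "kwargs": {
  "plan": [
    [0,0.002,0,0],
    [0,0,0,0]
  ]
}}

```text
time_s: 13.28
tool_pos: [0.4607, 0.3383, 0.0068]
tool_rot: [-1.571, 0.049, -0.062]
contact_force: [0.3, -0.6, 0.5]
width: 0.0531
```

Call:
{"fn": "move_arm", "kwargs": {
  "plan": [
    [0,0.0015,0,0],
    [0,0,0,0]
  ]
}}

```text
time_s: 13.52
tool_pos: [0.461, 0.3384, 0.007]
tool_rot: [-1.571, 0.049, -0.063]
contact_force: [0.3, 0.0, -1.0]
width: 0.0532
```

Call:
{"fn": "move_arm", "kwargs": {
  "plan": [
    [0,0.0015,0,0],
    [0,0,0,0]
  ]
}}

```text
time_s: 13.78
tool_pos: [0.4613, 0.3386, 0.007]
tool_rot: [-1.571, 0.048, -0.063]
contact_force: [0.4, 0.5, -1.5]
width: 0.0527
```

```bash
python3 - <<'E'
from h import *
rel([.459,.337,.007],[.06,1])
s=env.snapshot("scene");cv2.imwrite("pics/s16.png",s[280:440,360:560].repeat(3,0).repeat(3,1))
E
```

```text
tcp [0.4613 0.3386 0.007 ] R cols x,y,z [[0.997, -0.071, 0.009], [0.009, -0.001, -1.0], [0.071, 0.998, -0.0]] 
tool shift [-0.0021 -0.0001 -0.0018] t 13.775 F [ 0.4  0.5 -1.5] w 0.0527
turn about tool y: -0.010771946992406236 or 3.130820706597387
```

View pics/s16.png

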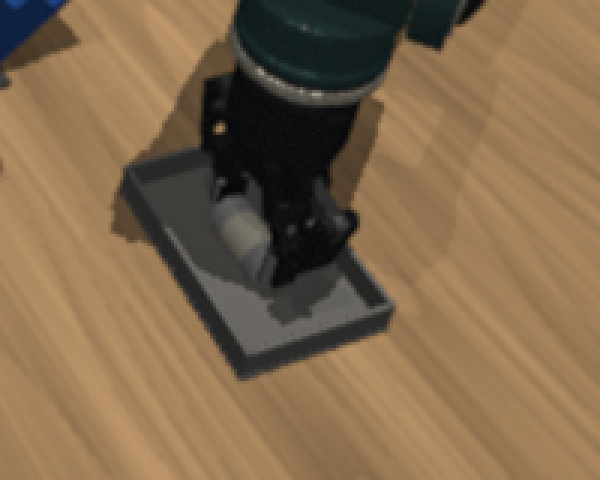

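The TCP has stopped at z = 0.007, the height predicted for floor contact. Release and lift.

Call:
{"fn": "move_arm", "kwargs": {
  "plan": [
    [0,0,0,0],
    [0,0,0,0],
    [0,0,0,0],
    [0,0,0,0]
  ],
  "jaw": 0.072
}}

```text
time_s: 14.32
tool_pos: [0.4611, 0.3385, 0.0061]
tool_rot: [-1.571, 0.048, -0.063]
contact_force: [-0.5, -0.4, -1.2]
width: 0.072
```

Call:
{"fn": "move_arm", "kwargs": {
  "plan": [
    [0,-0.01,0,0],
    [0,-0.02,0,0],
    [0,-0.03,0,0],
    [0,-0.04,0,0],
    [0,-0.04,0,0],
    [0,-0.03,0,0],
    [0,0,0,0],
    [0,0,0,0]
  ]
}}

```text
time_s: 15.32
tool_pos: [0.4593, 0.3387, 0.1915]
tool_rot: [-1.567, 0.044, -0.067]
contact_force: [-0.4, 0.4, 0.5]
width: 0.072
```

```bash
python3 - <<'E'
from h import *
rel([.459,.337,.007],[.06,1])
w=env.camera_model("wrist");np.save("w17.npy",w["extrinsics"])
cv2.imwrite("pics/w17.png",env.snapshot("wrist"))
cv2.imwrite("pics/s17.png",env.snapshot("scene"))
E
```

```text
tcp [0.4593 0.3387 0.1915] R cols x,y,z [[0.997, -0.071, 0.014], [0.014, 0.002, -1.0], [0.071, 0.998, 0.003]] 
tool shift [-0.0028  0.1845 -0.0024] t 15.325 F [-0.4  0.4  0.5] w 0.072
turn about tool y: -0.010742491454414565 or 3.1308501621353786
```

View pics/w17.png

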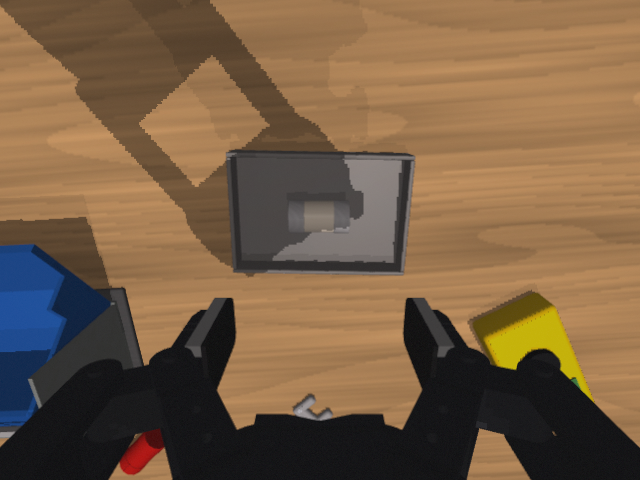

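View pics/s17.png

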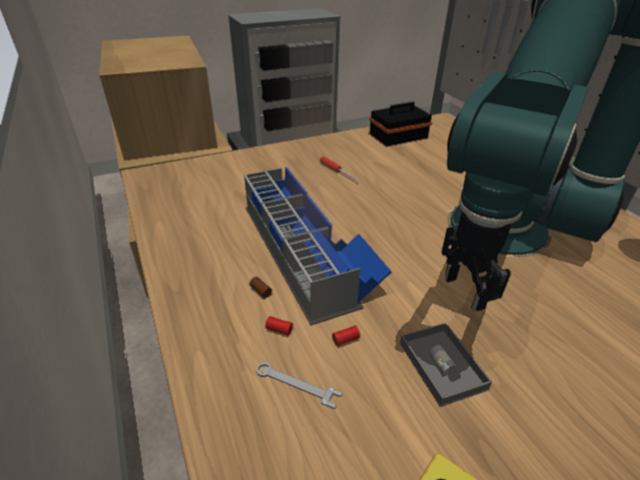

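The fuse lies on its side near the tray's centre (wrist view 319,216) and the bin is still tilted out. One check that it is at rest, then I hand in.

```bash
python3 - <<'E'
from h import *
w=env.camera_model("wrist");print("fuse",plane(w,(319,216),.019)); print("tray",np.mean([plane(w,c,.028) for c in ((228,152),(414,155),(404,274),(233,271))],0))
b=env.snapshot("wrist");a=cv2.imread("pics/w17.png")
print("motion px diff",(cv2.absdiff(a,b)[190:245,275:365].max(2)>40).sum())
print(env.close_job())
E
```

```text
fuse [0.46090261 0.33887783 0.019     ]
tray [0.45879765 0.33977517 0.028     ]
motion px diff 10
the job is handed in; nothing more can be done
None
```

The fuse link is lying on its side in the grey tray and its bin is still tilted out. I handed the job in at about 15.4 s of the 54 s allowed; no verdict was reported.

- **Bin:** I pulled the panel over with shut fingers until it stopped advancing. From the pictures the tilt was about 0.88–0.9 rad, and the fuse link had rolled to rest against the panel.
- **Fuse:** I gripped it by its two ends (53 mm opening), lowered it until the tool stopped at the height expected for the tray floor, opened the fingers and lifted clear.

**Last checks:**
- The fuse is at about (0.461, 0.339), within 3 mm of the tray centre at (0.459, 0.340).
- It looked still: two pictures 0.05–0.1 s apart differed by only 10 pixels around it.
- The fingers were clear and about 0.19 m up, and the bin was still tilted out in the last scene picture.

**Checks that disagreed:**
- The force reading stayed near zero both at the bin's stop and at floor contact, so I judged both from the tool no longer advancing.
- Two-view heights of the tray rim were scattered by 1–4 cm, because the corners were hard to pick. I placed the tray using its given 28 mm rim height, and the touchdown height agreed with that.
- An early two-view height for the fuse, taken through the bar guard, came out below the bench, so I discarded it and measured again after tilting: 0.0645 m by two views, against 0.060 expected.

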